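Find the key that turns the box's lock

ROBOT

A 6-joint arm with a two-finger parallel gripper is mounted at the origin on a cart in front of the work surface, level with it; the furniture and walls round the work are solid. World frame = base frame: x ahead of the robot, y to its left, z up, the work surface at z = 0. Lengths are in m, angles in rad, forces in N, time in s.
With the tool pointing down it reaches from about 0.25 to 0.725 m from the base axis. Payload 4 kg.
Tool frame: the origin (TCP) lies midway between the tips of the shut fingers; the grasp point (between the pads) lies 19 mm behind it; z points along the fingers, y is the line along which they close (so a half turn about z gives the same grasp; the last joint's range is limited). The gripper opens to 85 mm and grips with 20 to 120 N. Pads are 22 mm wide; open, the fingers measure 114 mm over their backs; the gripper's body (76 mm by 85 mm) begins 54 mm behind the grasp point. The pads swing forward as they close: fully open they stand 13 mm farther back than shut.
Start: joints at [1.168, 0.241, 0.005, 1.335, 0, 1.571], TCP at [0.196, 0.46, 0.231] pointing down, gripper open.
Joint ranges: [-2.72, 2.72], [-1.05, 1.87], [-1.09, 1.28], [-1.99, 2.15], [-1.42, 1.44], [-3.14, 3.14]. Speed limits (rad/s): [2.79, 2.79, 3.14, 3.14, 3.14, 3.14].

INTERFACE

Orientations are given as a unit quaternion [x, y, z, w].
In Python, from workcell import bot gives the robot as it stands. The module is installed in compiled form; this text tells all that it offers.
- The arm moves only by the tool drive_tool, never from a script. Its arguments are lists of equal length, an entry for each row: "slide": the shift along the tool's x, y, z scaled (see below), a list of three; "rotation": the turn, a rotation vector about the tool's x, y, z scaled (see below), a list of three. A call has exactly 8 rows; each row is the pose to reach, as a shift and turn from the pose commanded when the call began, along the tool's axes at that moment; what a row does not reach only later rows make up. The controller multiplies each number of a shift by 250 mm and each number of a turn by 0.5 rad. A row lasts 1/8 s, in which the tool goes at most 62.5 mm and 10.7 degrees, less where a joint would pass 70% of its speed; a pose out of reach is approached as far as the arm can. A call with a number of a shift or a turn outside -1 to 1 is refused whole. A call with a gripper value outside its range is refused whole. "gripper" is the opening, from 0 (shut) to 1 (fully open), set as the call begins (left out, the last holds). The fingers move at their own pace and stop on an object; the grip force is fixed at half the most. Time passes only in rows, so rows that repeat a pose let the fingers close, or fill a call up. It gives the time, the measured TCP pose, the force, the opening and the grip force at its end, in the units of the state.
- bot.get_obs(): the state, without advancing time (a new reading comes with each control period).
- bot.camera(name): name is "side" or "top" or "wrist"; returns a dict with "image" (480x640x3 uint8, red, green, blue), "z_map" (480x640 float32, m along the optical axis (not along the pixel's ray), 0 where there is no reading), "camera_matrix" (3x3 intrinsics, pixels), "k1" (the pictures are not rectified: a ray, as slopes to the right and down, at radius r is drawn at 1 + k1 r^2 times it, then the intrinsics apply), "xyz" and "orientation" of the camera in the world. Camera axes: x right, y up, looking along -z (the intrinsics and any distortion apply to the point x, -y, -z); pixel columns grow to the right and rows downward; lengths in m; the calibration is good to about 2 mm. A picture is of the moment at which its call begins.
- bot.job_done(): hands the job in; it is judged then, once.
The state is a dict: "clock": time; "joint_pos": joint angles; "joint_vel": joint speeds; "tau": joint torques, N m; "eef_pos": TCP position; "tool_rot": TCP orientation; "ft_force": force on the tool from outside, world axes, zero at the start; "ft_torque": the same for the moment, N m; "grip_width": finger opening in m; "grasp_force": force on a finger pad.
Only numpy, scipy, OpenCV 4.12 (cv2) and the standard library are available. Lean on these libraries where they do the work, as an engineer would, in place of code of your own. Each camera call takes 0.05 s, during which the arm holds its last target. There are 200 camera calls.

TASK

One of the two keys, blue or green, fits the lock in the orange ring on the lock box: try them and find out which. Leave the one that fits seated fully down on that lock and turned clockwise as far as it goes, and leave the other key standing upright on the hob.

Things in the scene. Friction and masses are not known exactly. Their poses are not given: they have to be found in the camera images.
- key_blue: Blue socket key standing on the hob, 0.12 kg. Origin: centre of its underside; z up. Foot 58 (x) x 42 (y) x 26 mm high, an oblong socket hidden in its underside, long way along x. On it a flat round bow: disc 40 mm across, 12 mm thick (along y), centred 48 mm, top 68 mm above the underside; pinch it across y. 3 mm play on its stud; either way round.
- key_green: Green socket key standing on the hob, 0.12 kg. Origin: centre of its underside; z up. Foot 58 (x) x 42 (y) x 26 mm high, an oblong socket hidden in its underside, long way along x. On it a flat round bow: disc 40 mm across, 12 mm thick (along y), centred 48 mm, top 68 mm above the underside; pinch it across y. 3 mm play on its stud; either way round.
- orange_lock (a point): Centre of the orange-ringed lock (ring 92 mm across), in the plane of the box top; z up, axes as the box. A brass stud stands up 18 mm here, its long way along x at the start. The key that fits, put over it with key x along this x, comes down until its underside is at this point, then turns it clockwise seen from above to a stop at 75 degrees; light friction, it stays.
- lock_box: White and grey box, fixed, 130 (x) x 260 (y) x 80 mm high; origin: centre of its underside, z up. Orange lock at y +65 mm; grey-ringed one at y -65 mm is not to be used. One stud is long and thin (42 x 8 mm), one short and thick (28 x 18), swapped at random; each key fits one of them. A key that does not fit stops on the stud, 18 mm too high, and does not turn it.
There are look-alikes about, which are no part of the job. Of the things that look like the key_blue, the larger one is meant.

How it is judged:
At the end, for the whole second after the job is handed in: One key is on the orange-ringed lock, centred within 12 mm, its underside within 6 mm of the box top, upright within 10 degrees, its x axis turned more than 57 degrees from the lock's x; the other key stands on the hob (underside below 15 mm, upright within 10 degrees); both at rest (((horizontal distance between key_blue and orange_lock below 0.012 m and z of key_blue in the frame of orange_lock between -0.006 and 0.006 m and angle between each of key_blue, key_green's own z axis and vertical below 0.175 rad and angle between the x axis of key_blue and the x axis of orange_lock, either way round above 1 rad and linear speed of each of key_blue, key_green below 0.02 m/s and height (world z) of key_green below 0.015 m) or (horizontal distance between key_green and orange_lock below 0.012 m and z of key_green in the frame of orange_lock between -0.006 and 0.006 m and angle between each of key_green, key_blue's own z axis and vertical below 0.175 rad and angle between the x axis of key_green and the x axis of orange_lock, either way round above 1 rad and linear speed of each of key_green, key_blue below 0.02 m/s and height (world z) of key_blue below 0.015 m))); the robot touches nothing.
It also fails if it takes over 61 s, if anything falls off the work surface, if the arm or the gripper's body presses on something with over 40 N, if the wrist force passes 120 N, or if a joint passes its speed limit or range.

## Working session

There is one attempt and no reset: what is moved stays moved. The work goes in short steps, Python scripts to look and compute and a tool call to move; the robot and the scene stay as the last step left them, time stands still between calls to the robot, and variables do not carry over. Pictures are saved under pics/ and viewed, at most 10 in all, crops included, and the job is handed in when it is done.

Besides the shell and the picture viewer there is one more tool, called after "Call:" by a JSON object that holds its "op" and its "data", one argument or row to a line. drive_tool: Moves the arm, as the interface text tells. Shifts and turns lie within -1 to 1; 1 stands for 250 mm of shift or 0.5 rad of turn. Its arguments: {"type":"object","properties":{"slide":{"type":"array","items":{"type":"array","items":{"type":"number"}}},"rotation":{"type":"array","items":{"type":"array","items":{"type":"number"}}},"gripper":{"type":"number"}},"required":["slide","rotation"]}

```bash
mkdir -p pics
cat > h.py <<'E'
import numpy as np, cv2
from scipy.spatial.transform import Rotation as R
from workcell import bot
def save(n):
    c=bot.camera(n); np.savez(f'{n}.npz',**c); return c
def load(n): return dict(np.load(f'{n}.npz'))
def cloud(c):
    K=c['camera_matrix'];k1=float(c['k1']);h,w=c['z_map'].shape
    u,v=np.meshgrid(np.arange(w),np.arange(h))
    d=np.array([k1,0,0,0])
    p=cv2.undistortPoints(np.stack([u,v],-1).reshape(-1,1,2).astype(np.float64),K,d).reshape(h,w,2)
    z=c['z_map']
    P=np.stack([p[...,0]*z,-p[...,1]*z,-z],-1)
    W=R.from_quat(c['orientation']).apply(P.reshape(-1,3)).reshape(h,w,3)+c['xyz']
    W[z==0]=np.nan
    return W
E
python3 - <<'E'
from h import *
for n in('top','side'):
    c=save(n); cv2.imwrite(f'pics/{n}0.png',c['image'][...,::-1]); print(n,c['xyz'],c['orientation'],c['k1'])
print(bot.get_obs())
E
```

```text
top [0.33889715 0.12081327 0.92953803] [-0.04772706  0.06031027  0.71420278 -0.6957005 ] -0.14459534780953956
side [ 0.46702428 -0.56886205  0.69099201] [ 0.41445275 -0.01262885 -0.01776531  0.90980978] -0.1501531353780684
{'clock': 0.1, 'joint_pos': array([ 1.16798857e+00,  2.41344902e-01,  3.84432647e-03,  1.33520205e+00,
       -1.37662370e-06,  1.57083262e+00]), 'joint_vel': array([-0.00033213, -0.00199303,  0.0035271 , -0.00071614, -0.00178283,
       -0.00114655]), 'tau': array([ 6.94004939e-04, -3.73138261e+01,  2.53009611e+01,  1.08470515e-02,
        2.98269100e-06,  4.33541800e-06]), 'eef_pos': array([0.19577691, 0.45945395, 0.23049277]), 'tool_rot': array([ 2.00062720e-01,  9.79782629e-01, -9.34023631e-04, -1.89981325e-04]), 'ft_force': array([0.71251314, 0.23312065, 0.87359813]), 'ft_torque': array([ 0.06963491, -0.00172424,  0.01391214]), 'grasp_force': 0.0, 'grip_width': 0.08545586549602917}
```

View pics/top0.png

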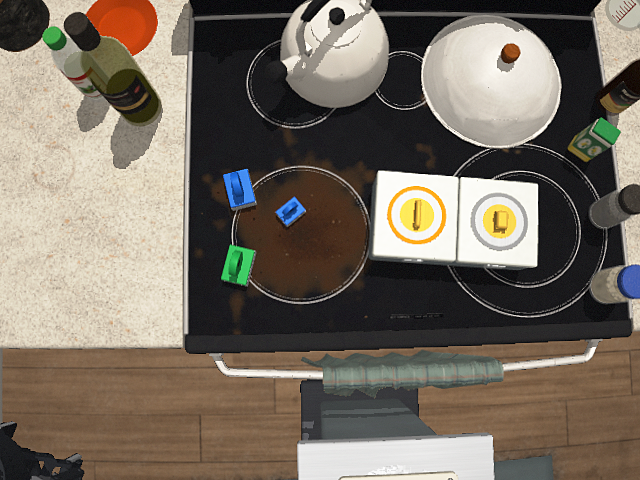

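View pics/side0.png

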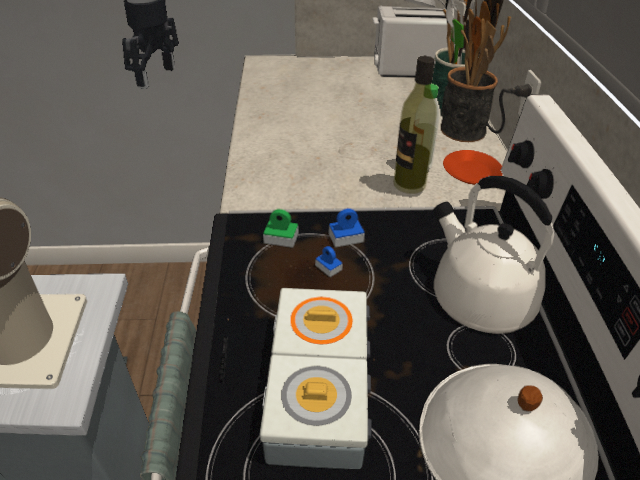

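Blue candidates in the top view are the large one at (239,189) and the small one at (290,211). The description means the larger one, (239,189). Green is at (238,265), and the orange lock at (417,215) has the long, thin stud. I'll confirm with a crop and measure.

Run:
```python
from h import *
c=load('top');W=cloud(c);im=c['image'];hsv=cv2.cvtColor(im,cv2.COLOR_RGB2HSV)
crop=im[150:300,200:360];cv2.imwrite('pics/crop1.png',cv2.resize(crop,None,fx=4,fy=4,interpolation=cv2.INTER_CUBIC)[...,::-1])
def rep(name,m):
    P=W[m];P=P[~np.isnan(P[:,0])]
    print(name,len(P),'z',np.percentile(P[:,2],[2,50,98]).round(3))
    for lo,hi in((.018,.034),(.045,.075),(.076,.084),(.09,.105)):
        Q=P[(P[:,2]>lo)&(P[:,2]<hi)]
        if len(Q)<8: continue
        r=cv2.minAreaRect((Q[:,:2]*1000).astype(np.float32)); e,v=np.linalg.eigh(np.cov(Q[:,:2].T))
        print(lo,len(Q),'mean',Q.mean(0).round(4),'rect',np.round(r[0],1),np.round(r[1],1),'ang of side0',round(r[2],1),'pc ang',np.degrees(np.arctan2(v[1,1],v[0,1])).round(1))
def box(m,a,b,c_,d):
    o=np.zeros_like(m);o[c_:d,a:b]=m[c_:d,a:b];return o
H,S,V=[hsv[...,i] for i in range(3)]
bl=(H>100)&(H<125)&(S>120)&(V>60);gr=(H>45)&(H<85)&(S>120)&(V>60)
rep('blue',box(bl,215,265,160,215));rep('small',box(bl,270,310,190,230));rep('green',box(gr,215,265,235,295))
rep('stud',box((S>100),400,434,195,235))
rep('ringstud',box((H>5)&(H<22)&(S>150),380,450,180,250))
rep('box',box((S<40)&(V>150),360,545,165,275))
print('hob z',np.nanmedian(W[300:315,250:350,2]))
```

```text
blue 877 z [0.022 0.026 0.068]
0.018 655 mean [0.5613 0.2428 0.0256] rect [563.8 244.1] [59.1 41.8] ang of side0 13.9 pc ang -168.7
0.045 206 mean [0.5607 0.2431 0.0623] rect [563.3 244.1] [38.5 12.4] ang of side0 13.8 pc ang -166.9
small 444 z [-0.002  0.019  0.049]
0.018 173 mean [0.522 0.16  0.02 ] rect [524.2 159.9] [28.7 40.2] ang of side0 38.6 pc ang 129.1
0.045 50 mean [0.5242 0.1603 0.0472] rect [524.6 159.9] [ 8.4 19.3] ang of side0 42.3 pc ang 128.6
green 941 z [-0.001  0.026  0.068]
0.018 661 mean [0.4359 0.245  0.0258] rect [437.4 246.6] [42.4 56.9] ang of side0 75.2 pc ang 163.9
0.045 225 mean [0.4361 0.246  0.0616] rect [437.2 246.5] [12.9 38.2] ang of side0 73.9 pc ang 163.3
stud 906 z [0.079 0.082 0.099]
0.076 699 mean [ 0.5009 -0.0352  0.0813] rect [501.5 -35.6] [51.8 61.8] ang of side0 87.9 pc ang 88.5
0.09 158 mean [ 0.4998 -0.034   0.0964] rect [500.3 -34.4] [ 8.4 41.8] ang of side0 84.4 pc ang 174.4
ringstud 811 z [0.078 0.081 0.098]
0.076 672 mean [ 0.5003 -0.0362  0.0808] rect [501.4 -35.1] [90.3 89.7] ang of side0 87.1 pc ang 131.3
0.09 106 mean [ 0.4993 -0.0334  0.0959] rect [500.3 -34.4] [ 8.4 41.8] ang of side0 84.4 pc ang 174.7
box 11092 z [0.075 0.08  0.083]
0.045 114 mean [ 0.4759 -0.0803  0.0708] rect [495.9 -91. ] [239.2 140.6] ang of side0 84.5 pc ang 81.6
0.076 10681 mean [ 0.4927 -0.1014  0.0802] rect [494.4 -99.5] [257.  134.5] ang of side0 84.6 pc ang 84.6
hob z -0.0018896923334387195
```

View pics/crop1.png

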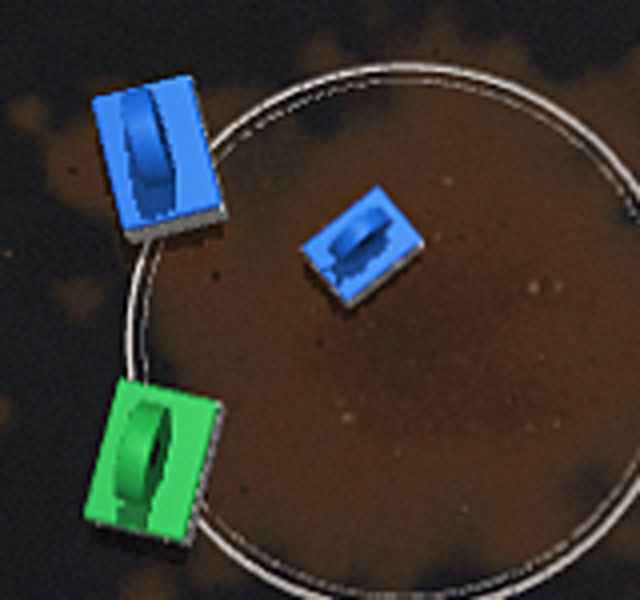

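The crop confirms it: the large blue key is at crop (160,160), the small decoy at (363,247) and green at (155,465). I'll try blue first.

```bash
cat > plan.py <<'E'
import sys
from h import *
# usage: plan.py x y z yawdeg(tool y) ; repeated groups are planned in a chain
o=bot.get_obs();p=np.array(o['eef_pos']);q=R.from_quat(o['tool_rot'])
a=list(map(float,sys.argv[1:]))
print('clock',round(o['clock'],2),'pos',p.round(4),'yaw',np.degrees(np.arctan2(*q.as_matrix()[[1,0],1])).round(1),'j',np.round(o['joint_pos'],2))
for i in range(0,len(a),4):
    t=np.array(a[i:i+3]);y=np.radians(a[i+3]);Y=np.array([np.cos(y),np.sin(y),0]);Z=np.array([0,0,-1.])
    T=R.from_matrix(np.stack([np.cross(Y,Z),Y,Z],1))
    print('slide',(q.inv().apply(t-p)/.25).round(3),'rot',((q.inv()*T).as_rotvec()/.5).round(3))
    p,q=t,T
E
python3 plan.py .39 .35 .16 87 .5635 .244 .10 103.8 .5635 .244 .034 103.8
```

```text
clock 0.1 pos [0.1958 0.4595 0.2305] yaw 66.9 j [ 1.17  0.24  0.    1.34 -0.    1.57]
slide [-0.886 -0.098  0.282] rot [-0.004 -0.001 -0.701]
slide [-0.715 -0.387  0.24 ] rot [ 0.     0.    -0.586]
slide [0.    0.    0.264] rot [0. 0. 0.]
```

Call:
{"op": "drive_tool", "data": {
  "slide": [
    [-0.886,-0.098,0.282],
    [-0.886,-0.098,0.282],
    [-0.886,-0.098,0.282],
    [-0.886,-0.098,0.282],
    [-0.886,-0.098,0.282],
    [-0.886,-0.098,0.282],
    [-0.886,-0.098,0.282],
    [-0.886,-0.098,0.282]
  ],
  "rotation": [
    [0,0,-0.7],
    [0,0,-0.7],
    [0,0,-0.7],
    [0,0,-0.7],
    [0,0,-0.7],
    [0,0,-0.7],
    [0,0,-0.7],
    [0,0,-0.7]
  ],
  "gripper": 0.75
}}

```text
clock: 1.1
eef_pos: [0.3893, 0.3516, 0.1613]
tool_rot: [0.025, 1.0, 0.0, 0.0]
ft_force: [-0.1, 0.4, -0.5]
grip_width: 0.0638
grasp_force: 0.0
```

Call:
{"op": "drive_tool", "data": {
  "slide": [
    [-0.715,-0.387,0.24],
    [-0.715,-0.387,0.24],
    [-0.715,-0.387,0.24],
    [-0.715,-0.387,0.24],
    [-0.715,-0.387,0.24],
    [-0.715,-0.387,0.24],
    [-0.715,-0.387,0.24],
    [-0.715,-0.387,0.24]
  ],
  "rotation": [
    [0,0,-0.586],
    [0,0,-0.586],
    [0,0,-0.586],
    [0,0,-0.586],
    [0,0,-0.586],
    [0,0,-0.586],
    [0,0,-0.586],
    [0,0,-0.586]
  ]
}}

```text
clock: 2.1
eef_pos: [0.5629, 0.2457, 0.1016]
tool_rot: [-0.121, 0.993, 0.0, 0.0]
ft_force: [-1.1, -0.4, 0.2]
grip_width: 0.0638
grasp_force: 0.0
```

```bash
python3 plan.py .5635 .244 .034 103.8; python3 -c "
from h import *
c=save('wrist');cv2.imwrite('pics/w1.png',c['image'][...,::-1])"
```

```text
clock 2.1 pos [0.5629 0.2457 0.1016] yaw 103.9 j [0.41 0.54 0.11 1.14 0.   0.17]
slide [-0.    -0.007  0.27 ] rot [0.001 0.002 0.002]
```

View pics/w1.png

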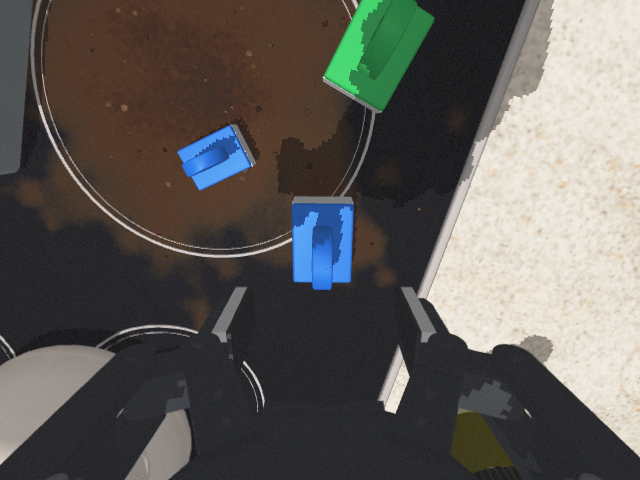

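The wrist view shows the bow at (322,255), midway between the fingers at (240,300) and (408,300), so it is aligned. Next I descend and grip.

Call:
{"op": "drive_tool", "data": {
  "slide": [
    [0,0,0.09],
    [0,0,0.18],
    [0,0,0.265],
    [0,0,0.265],
    [0,0,0.265],
    [0,0,0.265],
    [0,0,0.265],
    [0,0,0.265]
  ],
  "rotation": [
    [0,0,0],
    [0,0,0],
    [0,0,0],
    [0,0,0],
    [0,0,0],
    [0,0,0],
    [0,0,0],
    [0,0,0]
  ]
}}

```text
clock: 3.15
eef_pos: [0.5638, 0.2447, 0.035]
tool_rot: [-0.12, 0.993, 0.0, 0.0]
ft_force: [-0.9, 0.3, -0.1]
grip_width: 0.0641
grasp_force: 0.0
```

Call:
{"op": "drive_tool", "data": {
  "slide": [
    [0,0,0],
    [0,0,0],
    [0,0,0],
    [0,0,0],
    [0,0,0],
    [0,0,0],
    [0,0,0],
    [0,0,0]
  ],
  "rotation": [
    [0,0,0],
    [0,0,0],
    [0,0,0],
    [0,0,0],
    [0,0,0],
    [0,0,0],
    [0,0,0],
    [0,0,0]
  ],
  "gripper": 0
}}

```text
clock: 4.15
eef_pos: [0.5636, 0.2446, 0.0346]
tool_rot: [-0.12, 0.993, 0.0, 0.0]
ft_force: [1.1, -0.2, 0.9]
grip_width: 0.0111
grasp_force: 58.8
```

```bash
python3 plan.py .5635 .244 .16 103.8 .5005 -.0 .16 84.5 .5005 -.0345 .16 84.4
```

```text
clock 4.15 pos [0.5636 0.2446 0.0346] yaw 103.8 j [0.41 0.61 0.03 1.   0.   0.17]
slide [ 0.001 -0.002 -0.502] rot [ 0.     0.    -0.001]
slide [ 0.478 -0.888  0.   ] rot [0.    0.    0.674]
slide [-0.013 -0.137  0.   ] rot [0.    0.    0.003]
```

Call:
{"op": "drive_tool", "data": {
  "slide": [
    [0,0,-0.2],
    [0,0,-0.4],
    [0,0,-0.5],
    [0,0,-0.5],
    [0.1,-0.2,-0.5],
    [0.2,-0.4,-0.5],
    [0.3,-0.6,-0.5],
    [0.4,-0.8,-0.5]
  ],
  "rotation": [
    [0,0,0],
    [0,0,0],
    [0,0,0],
    [0,0,0],
    [0,0,0],
    [0,0,0.22],
    [0,0,0.44],
    [0,0,0.67]
  ]
}}

```text
clock: 5.15
eef_pos: [0.512, 0.0249, 0.1572]
tool_rot: [0.049, 0.999, -0.0, -0.002]
ft_force: [1.4, -0.2, -1.3]
grip_width: 0.0111
grasp_force: 58.7
```

```bash
python3 plan.py .5005 -.0345 .16 84.4
```

```text
clock 5.15 pos [0.512  0.0249 0.1572] yaw 84.4 j [ 0.05  0.31 -0.1   1.17 -0.    0.15]
slide [ 0.022 -0.241 -0.011] rot [-0.001 -0.008 -0.001]
```

Call:
{"op": "drive_tool", "data": {
  "slide": [
    [0.022,-0.12,-0.011],
    [0.022,-0.24,-0.011],
    [0.022,-0.24,-0.011],
    [0.022,-0.24,-0.011],
    [0.022,-0.24,-0.011],
    [0.022,-0.24,-0.011],
    [0.022,-0.24,-0.011],
    [0.022,-0.24,-0.011]
  ],
  "rotation": [
    [0,0,0],
    [0,0,0],
    [0,0,0],
    [0,0,0],
    [0,0,0],
    [0,0,0],
    [0,0,0],
    [0,0,0]
  ]
}}

```text
clock: 6.15
eef_pos: [0.503, -0.0324, 0.1624]
tool_rot: [0.047, 0.999, 0.0, 0.0]
ft_force: [0.8, -0.1, -0.6]
grip_width: 0.0114
grasp_force: 58.9
```

```bash
python3 plan.py .5005 -.0345 .13 84.4;python3 - <<'E'
from h import *
c=save('top');W=cloud(c);im=c['image'];hsv=cv2.cvtColor(im,cv2.COLOR_RGB2HSV)
H,S,V=[hsv[...,i] for i in range(3)]
m=(H>100)&(H<125)&(S>120)&(V>60);m[:,:350]=0
P=W[m];P=P[(P[:,2]>.13)&(P[:,2]<.165)];print(len(P))
if len(P)>8:print(P.mean(0),cv2.minAreaRect((P[:,:2]*1000).astype(np.float32)))
s=save('side');cv2.imwrite('pics/m.png',np.hstack([cv2.resize(im[130:290,330:530],(400,320)),cv2.resize(s['image'][180:380,220:420],(320,320))])[...,::-1])
E
```

```text
clock 6.15 pos [ 0.503  -0.0324  0.1624] yaw 84.6 j [-0.06  0.29 -0.11  1.17  0.    0.03]
slide [ 0.009 -0.009  0.129] rot [0.    0.    0.007]
405
[ 0.48532667 -0.02949947  0.15361948] ((489.8406982421875, -31.483007431030273), (41.62408447265625, 30.263599395751953), 83.38053894042969)
```

View pics/m.png

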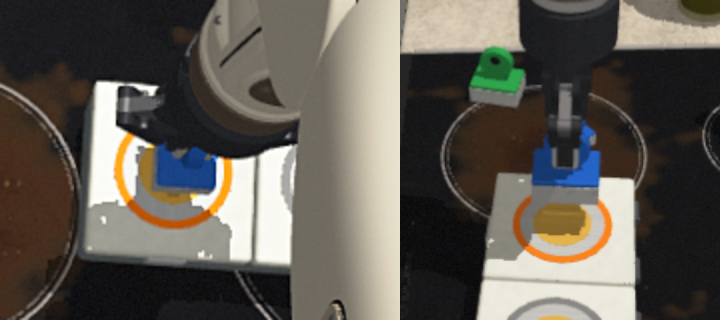

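The key is held upright above the orange ring (left half, about (185,170)) and lines up with the TCP. Next I descend gently.

Call:
{"op": "drive_tool", "data": {
  "slide": [
    [0.009,-0.009,0.03],
    [0.009,-0.009,0.07],
    [0.009,-0.009,0.1],
    [0.009,-0.009,0.11],
    [0.009,-0.009,0.12],
    [0.009,-0.009,0.13],
    [0.009,-0.009,0.13],
    [0.009,-0.009,0.13]
  ],
  "rotation": [
    [0,0,0.007],
    [0,0,0.007],
    [0,0,0.007],
    [0,0,0.007],
    [0,0,0.007],
    [0,0,0.007],
    [0,0,0.007],
    [0,0,0.007]
  ]
}}

```text
clock: 7.25
eef_pos: [0.5005, -0.0347, 0.13]
tool_rot: [0.049, 0.999, -0.0, 0.0]
ft_force: [0.8, 0.6, -1.4]
grip_width: 0.0114
grasp_force: 58.9
```

```bash
python3 plan.py .5005 -.0345 .115 84.4
```

```text
clock 7.25 pos [ 0.5005 -0.0347  0.13  ] yaw 84.4 j [-0.07  0.31 -0.17  1.09  0.    0.03]
slide [0.    0.001 0.06 ] rot [ 0.     0.001 -0.001]
```

Call:
{"op": "drive_tool", "data": {
  "slide": [
    [0,0,0.005],
    [0,0,0.01],
    [0,0,0.015],
    [0,0,0.02],
    [0,0,0.02],
    [0,0,0.02],
    [0,0,0.02],
    [0,0,0.02]
  ],
  "rotation": [
    [0,0,0],
    [0,0,0],
    [0,0,0],
    [0,0,0],
    [0,0,0],
    [0,0,0],
    [0,0,0],
    [0,0,0]
  ]
}}

```text
clock: 8.25
eef_pos: [0.5004, -0.0347, 0.1248]
tool_rot: [0.049, 0.999, -0.0, 0.0]
ft_force: [-0.2, 0.3, -1.5]
grip_width: 0.0111
grasp_force: 58.9
```

There's no resistance at 8 mm below the stud top, so the blue key fits. I'll seat it.

Call:
{"op": "drive_tool", "data": {
  "slide": [
    [0,0,0.01],
    [0,0,0.02],
    [0,0,0.03],
    [0,0,0.035],
    [0,0,0.038],
    [0,0,0.041],
    [0,0,0.041],
    [0,0,0.041]
  ],
  "rotation": [
    [0,0,0],
    [0,0,0],
    [0,0,0],
    [0,0,0],
    [0,0,0],
    [0,0,0],
    [0,0,0],
    [0,0,0]
  ]
}}

```text
clock: 9.25
eef_pos: [0.5004, -0.0347, 0.1146]
tool_rot: [0.049, 0.999, -0.0, 0.0]
ft_force: [0.5, -0.4, -0.9]
grip_width: 0.0114
grasp_force: 58.9
```

Call:
{"op": "drive_tool", "data": {
  "slide": [
    [0,0,0],
    [0,0,0],
    [0,0,0],
    [0,0,0],
    [0,0,0],
    [0,0,0],
    [0,0,0],
    [0,0,0]
  ],
  "rotation": [
    [0,0,0.15],
    [0,0,0.3],
    [0,0,0.45],
    [0,0,0.6],
    [0,0,0.75],
    [0,0,0.9],
    [0,0,1],
    [0,0,1]
  ]
}}

```text
clock: 10.25
eef_pos: [0.5005, -0.0344, 0.1146]
tool_rot: [0.294, 0.956, 0.0, -0.0]
ft_force: [0.7, 1.7, -1.3]
grip_width: 0.011
grasp_force: 58.8
```

Call:
{"op": "drive_tool", "data": {
  "slide": [
    [0,0,0],
    [0,0,0],
    [0,0,0],
    [0,0,0],
    [0,0,0],
    [0,0,0],
    [0,0,0],
    [0,0,0]
  ],
  "rotation": [
    [0,0,0.15],
    [0,0,0.3],
    [0,0,0.45],
    [0,0,0.6],
    [0,0,0.75],
    [0,0,0.9],
    [0,0,1],
    [0,0,1]
  ]
}}

```text
clock: 11.25
eef_pos: [0.5008, -0.0345, 0.1147]
tool_rot: [0.521, 0.853, 0.0, 0.0]
ft_force: [1.8, 1.6, -1.2]
grip_width: 0.0112
grasp_force: 58.8
```

Call:
{"op": "drive_tool", "data": {
  "slide": [
    [0,0,0],
    [0,0,0],
    [0,0,0],
    [0,0,0],
    [0,0,0],
    [0,0,0],
    [0,0,0],
    [0,0,0]
  ],
  "rotation": [
    [0,0,0.1],
    [0,0,0.2],
    [0,0,0.3],
    [0,0,0.4],
    [0,0,0.5],
    [0,0,0.55],
    [0,0,0.58],
    [0,0,0.58]
  ]
}}

```text
clock: 12.25
eef_pos: [0.5009, -0.0347, 0.1148]
tool_rot: [0.64, 0.769, 0.0, 0.0]
ft_force: [1.3, 1.5, -1.2]
grip_width: 0.0111
grasp_force: 58.8
```

```bash
python3 plan.py .5005 -.0345 .1146 7;python3 -c "
from h import *
o=bot.get_obs();print(o['ft_torque'],o['ft_force'],o['grip_width'])"
```

```text
clock 12.25 pos [ 0.5009 -0.0347  0.1148] yaw 10.5 j [-0.07  0.33 -0.2   1.05  0.    1.32]
slide [ 0.001 -0.001  0.001] rot [0.002 0.    0.122]
[ 0.37047059 -0.49740347  0.09517524] [ 1.33298874  1.48945584 -1.17830248] 0.011110561815642468
```

Call:
{"op": "drive_tool", "data": {
  "slide": [
    [0,0,0],
    [0,0,0],
    [0,0,0],
    [0,0,0],
    [0,0,0],
    [0,0,0],
    [0,0,0],
    [0,0,0]
  ],
  "rotation": [
    [0,0,0.04],
    [0,0,0.08],
    [0,0,0.12],
    [0,0,0.15],
    [0,0,0.18],
    [0,0,0.18],
    [0,0,0.18],
    [0,0,0.18]
  ]
}}

```text
clock: 13.25
eef_pos: [0.5005, -0.0348, 0.1147]
tool_rot: [0.674, 0.739, 0.0, 0.0]
ft_force: [1.9, 1.3, 0.1]
grip_width: 0.0111
grasp_force: 59.0
```

```bash
python3 plan.py;python3 -c "
from h import *
o=bot.get_obs();print(o['ft_torque'],o['ft_force'],o['grip_width'])"
```

```text
clock 13.25 pos [ 0.5005 -0.0348  0.1147] yaw 5.3 j [-0.07  0.33 -0.2   1.05 -0.    1.41]
[ 0.2288782  -0.67891669  0.06298734] [1.85227202 1.28242415 0.14182943] 0.0110875173591372
```

Call:
{"op": "drive_tool", "data": {
  "slide": [
    [0,0,0],
    [0,0,0],
    [0,0,0],
    [0,0,0],
    [0,0,0],
    [0,0,0],
    [0,0,0],
    [0,0,0]
  ],
  "rotation": [
    [0,0,0.04],
    [0,0,0.08],
    [0,0,0.12],
    [0,0,0.16],
    [0,0,0.16],
    [0,0,0.16],
    [0,0,0.16],
    [0,0,0.16]
  ]
}}

```text
clock: 14.25
eef_pos: [0.5007, -0.0347, 0.1147]
tool_rot: [0.703, 0.712, 0.0, 0.0]
ft_force: [4.0, 0.8, -0.3]
grip_width: 0.0111
grasp_force: 59.0
```

```bash
python3 plan.py;python3 -c "
from h import *
o=bot.get_obs();print(o['ft_torque'],o['ft_force'],o['grip_width'])"
```

```text
clock 14.25 pos [ 0.5007 -0.0347  0.1147] yaw 0.7 j [-0.07  0.33 -0.2   1.05  0.    1.49]
[ 0.28171262 -1.11416914  0.11162321] [ 4.04207039  0.8353549  -0.34358204] 0.011057436526906253
```

I'll release, retract and inspect the key.

Call:
{"op": "drive_tool", "data": {
  "slide": [
    [0,0,0],
    [0,0,0],
    [0,0,0],
    [0,0,0],
    [0,0,0],
    [0,0,0],
    [0,0,0],
    [0,0,0]
  ],
  "rotation": [
    [0,0,0],
    [0,0,0],
    [0,0,0],
    [0,0,0],
    [0,0,0],
    [0,0,0],
    [0,0,0],
    [0,0,0]
  ],
  "gripper": 0.6
}}

```text
clock: 15.25
eef_pos: [0.5004, -0.0347, 0.1146]
tool_rot: [0.703, 0.712, -0.0, 0.0]
ft_force: [-1.2, -0.3, -0.7]
grip_width: 0.0512
grasp_force: 0.0
```

Call:
{"op": "drive_tool", "data": {
  "slide": [
    [0,0,-0.1],
    [0,0,-0.2],
    [0,0,-0.4],
    [0,0,-0.4],
    [0.2,0,-0.5],
    [0.4,0,-0.5],
    [0.6,0,-0.5],
    [0.7,0,-0.5]
  ],
  "rotation": [
    [0,0,0],
    [0,0,0],
    [0,0,0],
    [0,0,0],
    [0,0,0],
    [0,0,0],
    [0,0,0],
    [0,0,0]
  ]
}}

```text
clock: 16.25
eef_pos: [0.4976, 0.1425, 0.2386]
tool_rot: [0.702, 0.712, -0.0, -0.0]
ft_force: [0.0, -1.1, -0.0]
grip_width: 0.0514
grasp_force: 0.0
```

```bash
python3 plan.py
python3 - <<'E'
from h import *
c=save('top');W=cloud(c);im=c['image'];hsv=cv2.cvtColor(im,cv2.COLOR_RGB2HSV)
H,S,V=[hsv[...,i] for i in range(3)]
m=(H>100)&(H<125)&(S>120)&(V>60);m[:,:350]=0;m[:,470:]=0
P=W[m];P=P[~np.isnan(P[:,0])]
for lo,hi in((.095,.118),(.118,.16)):
    Q=P[(P[:,2]>lo)&(P[:,2]<hi)]
    if len(Q)>8:print(len(Q),np.percentile(Q[:,2],[5,50,95]),cv2.minAreaRect((Q[:,:2]*1000).astype(np.float32)))
s=save('side');cv2.imwrite('pics/m2.png',np.hstack([cv2.resize(im[130:290,330:530],(400,320)),cv2.resize(s['image'][180:380,220:420],(320,320))])[...,::-1])
E
```

```text
clock 16.25 pos [0.4976 0.1425 0.2386] yaw 0.9 j [0.28 0.27 0.07 1.37 0.   1.83]
```

View pics/m2.png

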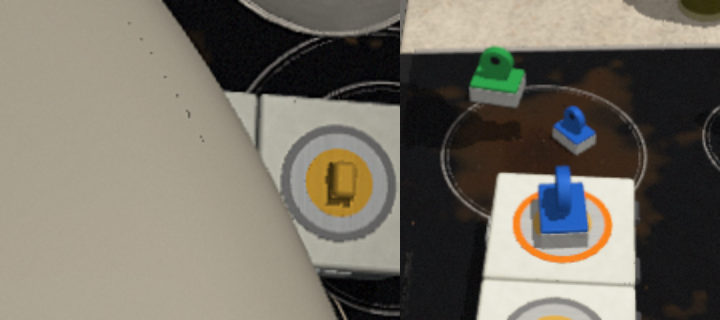

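The side view shows the blue key seated on the ring at crop (562,210) and turned. The arm hides it from the top camera, so I'll measure from the side depth.

Run:
```python
from h import *
c=load('side');W=cloud(c);im=c['image'];hsv=cv2.cvtColor(im,cv2.COLOR_RGB2HSV)
H,S,V=[hsv[...,i] for i in range(3)]
m=(H>100)&(H<125)&(S>120)&(V>40);m[:270]=0
P=W[m];P=P[(P[:,1]<0.05)&(abs(P[:,0]-.5)<.1)]
print(np.percentile(P[:,2],[1,25,50,75,99]).round(4))
w=W[290:340,270:380][(S<40)[290:340,270:380]];print('boxtop',np.nanmedian(w[:,2]))
for lo,hi in((.099,.111),(.118,.16)):
    Q=P[(P[:,2]>lo)&(P[:,2]<hi)]
    if len(Q)>8:print(len(Q),np.median(Q[:,2]),cv2.minAreaRect((Q[:,:2]*1000).astype(np.float32)))
```

```text
[0.102  0.1055 0.1064 0.1228 0.1483]
boxtop 0.08000551694748026
696 0.10594429500895608 ((500.64263916015625, -38.4803466796875), (40.875919342041016, 58.579620361328125), 0.9846308827400208)
253 0.14155909334746242 ((500.22857666015625, -40.64976501464844), (12.149410247802734, 35.766658782958984), 2.156364679336548)
```

```bash
python3 -c "
from workcell import bot
print(bot.job_done())"
```

```text
the job is handed in; nothing more can be done
None
```

The blue key fits: it is seated fully down on the orange-ringed lock and turned about 83° clockwise (measured from the side camera), and the green key was never moved and still stands upright on the hob. I handed the job in at about 16 s; the hand-in call returned no verdict, and I did not feel a hard stop, only a slight rise in torque at the end of the turn.

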